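# Put the spice tins away in the push-open drawer

### The job

Put the steel spice tins away: press the front of the push-open spice drawer so that its catch lets go, draw the drawer right out, and stand every tin, including the one left inside in a well too wide for it, down in the well that fits its diameter. Then push the drawer home past its catch and let go, and check that it has stayed shut and not sprung out again. Leave the other kitchen things standing where they are.

Things in the scene. Friction and masses are not known exactly. Their poses are not given: they have to be found in the camera images.
- cabinet: low pine cabinet fixed to the counter, with one push-open drawer and no handle: carcass 230 deep (its x), 454 wide (its y), 92 mm high, from x = -115 to +115 mm. Origin at the centre of its underside; -x points out of the drawer front, towards the robot, +y to the robot's left. A tin that is not down in a well is too tall to pass under its top
- drawer (a joint): how far the drawer is out, m: 0 shut on its push-push catch, 0.115 fully out, -0.008 pressed to the stop. Each press to -0.006 or deeper, then let go, switches it: a shut drawer springs out to about 0.055, an open one is caught at 0. Too short a press switches nothing: an open drawer springs out again. Pressing takes 6 N, sliding 1 to 2 N; it stays where it is left beyond 0.05
- drawer_front (a point): middle of the outer face of the drawer front, where it is pressed, 55 mm above the counter; moves with the drawer, and is at x = -139 mm in the cabinet's frame when shut. The front is a board 16 mm thick, 454 wide, from 4 to 88 mm above the counter; shut, it stands 8 mm off the carcass
- drawer_edge (a point): middle of the upper edge of the drawer front (centre of its 16 mm thickness, 88 mm above the counter); moves with the drawer. With the drawer sprung out there is room behind the front to pinch this edge from above and draw it out
- well_36 (a point): centre, on the drawer floor, of the well for the 36 mm tin: number 1 from the right of a graded row of five round holes, narrowest at the robot's right; hole 41 mm wide. The floor is 20 mm above the counter, the holed board 8 mm thick with its top at 34 mm. Shut: x = -76, y = -172 mm in the cabinet's frame. Seated tins are 30 mm apart, the front 47 mm from the row's line
- well_44 (a point): centre, on the drawer floor, of the well for the 44 mm tin: number 2 from the right of a graded row of five round holes, narrowest at the robot's right; hole 49 mm wide. The floor is 20 mm above the counter, the holed board 8 mm thick with its top at 34 mm. Shut: x = -76, y = -102 mm in the cabinet's frame. Seated tins are 30 mm apart, the front 47 mm from the row's line
- well_52 (a point): centre, on the drawer floor, of the well for the 52 mm tin: number 3 from the right of a graded row of five round holes, narrowest at the robot's right; hole 57 mm wide. The floor is 20 mm above the counter, the holed board 8 mm thick with its top at 34 mm. Shut: x = -76, y = -24 mm in the cabinet's frame. Seated tins are 30 mm apart, the front 47 mm from the row's line
- well_60 (a point): centre, on the drawer floor, of the well for the 60 mm tin: number 4 from the right of a graded row of five round holes, narrowest at the robot's right; hole 65 mm wide. The floor is 20 mm above the counter, the holed board 8 mm thick with its top at 34 mm. Shut: x = -76, y = 62 mm in the cabinet's frame. Seated tins are 30 mm apart, the front 47 mm from the row's line
- well_68 (a point): centre, on the drawer floor, of the well for the 68 mm tin: number 5 from the right of a graded row of five round holes, narrowest at the robot's right; hole 73 mm wide. The floor is 20 mm above the counter, the holed board 8 mm thick with its top at 34 mm. Shut: x = -76, y = 156 mm in the cabinet's frame. Seated tins are 30 mm apart, the front 47 mm from the row's line
- tin_36: plain steel cylindrical spice tin with a flush lid, 36 mm in diameter, 48 mm high, about 93 g; origin at the centre of its underside, z up. At the start it stands on the counter beside the cabinet, if it is there at all. All five tins look alike but for their diameters
- tin_44: plain steel cylindrical spice tin with a flush lid, 44 mm in diameter, 48 mm high, about 103 g; origin at the centre of its underside, z up. At the start it stands inside the shut drawer, loose in the 60 mm well, which is too wide for it
- tin_52: plain steel cylindrical spice tin with a flush lid, 52 mm in diameter, 48 mm high, about 112 g; origin at the centre of its underside, z up. At the start it stands on the counter beside the cabinet, if it is there at all
- tin_60: plain steel cylindrical spice tin with a flush lid, 60 mm in diameter, 48 mm high, about 122 g; origin at the centre of its underside, z up. At the start it stands on the counter beside the cabinet, if it is there at all
- tin_68: plain steel cylindrical spice tin with a flush lid, 68 mm in diameter, 48 mm high, about 132 g; origin at the centre of its underside, z up. At the start it stands on the counter beside the cabinet, if it is there at all
- mug: steel mug with a side handle, 80 mm across, 85 mm high, standing at the right of the counter; not part of the job
- pepper_mill: dark wooden pepper mill, 58 mm across, 133 mm high, standing at the left; not part of the job
- bowl: white ceramic bowl, 130 mm across, 50 mm high, standing on the back half of the cabinet's top; not part of the job
- tumbler: glass tumbler, 66 mm across, 90 mm high, standing on the back half of the cabinet's top; not part of the job
- salt_pot: small turned wooden pot with a knob, 64 mm across, 53 mm high, among the tins at the left; not part of the job
- egg_cup: white egg cup, 46 mm across, 57 mm high, among the tins at the right; not part of the job

How it is judged:
On the way:
1. The drawer has been let go by its catch and drawn out (at least 80 mm) (value of joint drawer above 0.08 m), for 0.2 s.
At the end, for the whole second after the job is handed in: The drawer is shut and held by its catch (within 3 mm of joint 0) with nothing pressing on it, and every tin that is there stands upright (within 0.1 rad) and at rest on the drawer floor in the well of its own diameter (its underside's centre within 8 mm of the well's point) (value of joint drawer between -0.003 and 0.003 m and distance between tin_36 and well_36 below 0.008 m and angle between each of tin_36, tin_44, tin_52, tin_60, tin_68's own z axis and vertical below 0.1 rad and linear speed of each of tin_36, tin_44, tin_52, tin_60, tin_68 below 0.02 m/s and distance between tin_44 and well_44 below 0.008 m and distance between tin_52 and well_52 below 0.008 m and distance between tin_60 and well_60 below 0.008 m and distance between tin_68 and well_68 below 0.008 m); the robot touches nothing.
It fails at once if one of the other kitchen things is shifted by more than 50 mm or knocked over (distance of any of mug, pepper_mill, bowl, tumbler, salt_pot, egg_cup from where it was at the start of the episode above 0.05 m or angle between any of mug, pepper_mill, bowl, tumbler, salt_pot, egg_cup's own z axis and vertical above 0.6 rad).
Of tin_36, tin_52, tin_60, tin_68 only 2 to 4 are there at a start; the rules pass over those that are not, and their reading is None.
At some moment in a run one of tin_36, tin_52, tin_60, tin_68 may be knocked a few centimetres aside while the robot is not near it.
It also fails if it takes over 210 s, if anything falls off the work surface, if the arm or the gripper's body presses on something with over 40 N, if the wrist force passes 120 N, or if a joint passes its speed limit or range.

### The arm

A 6-joint arm with a two-finger parallel gripper is mounted at the origin on the work surface. World frame = base frame: x ahead of the robot, y to its left, z up, the work surface at z = 0. Lengths are in m, angles in rad, forces in N, time in s.
With the tool pointing down it reaches from about 0.325 to 0.775 m from the base axis. Payload 5.5 kg.
Tool frame: the origin (TCP) lies at the very end of the fingers, on their centre line; the grasp point (between the pads) lies 19 mm behind it; z points along the fingers, y is the line along which they close (so a half turn about z gives the same grasp; the last joint's range is limited). The gripper opens to 85 mm and grips with 20 to 120 N. Pads are 22 mm wide; open, the fingers measure 114 mm over their backs; the gripper's body (76 mm by 85 mm) begins 54 mm behind the grasp point. The pads swing forward as they close: fully open they stand 13 mm farther back than shut.
Start: joints at [-1.237, 0.091, 1.231, -0, 1.82, -0.057], TCP at [0.229, -0.555, 0.231] pointing down, gripper open.
Joint ranges: [-2.87, 2.87], [-0.86, 2.18], [0.17, 2.46], [-1.51, 4.65], [0.06, 2.69], [-2.65, 2.65]. Speed limits (rad/s): [2.57, 2.57, 3.01, 3.14, 3.14, 3.14].

### API

Orientations are given as a rotation vector (axis times angle).
In Python, from station import * gives the robot as it stands.
- The arm moves only by the shell command python3 -m creep 'ROWS' [OPENING] [FORCE]. ROWS is JSON, a list that holds one entry, the list of rows, each a list of 6 numbers: the shift along the tool's x, y, z in units of 40 mm (1.0 is 40 mm), then the turn, a rotation vector about the tool's x, y, z in units of 6 degrees (1.0 is 6 degrees). In form: [[[dx, dy, dz, ax, ay, az], ...]]. A call has 1 to 12 rows; each row shifts and turns the commanded pose from where the row before left it, along the tool's axes as they then stand; what a row does not reach is not made up. A row lasts 1/12 s, in which the tool goes at most 41.7 mm and 7.16 degrees, less where a joint would pass 70% of its speed; a pose out of reach is approached as far as the arm can. A call is refused whole if a number of a shift passes 1 or a number of a turn 1, either way. A call with a gripper value outside its range is refused whole. OPENING is the closure in counts, from 0 (fully open) to 255 (shut), set as the call begins (- or left out, the last holds). The fingers move at their own pace and stop on an object; FORCE is the grip in N (left out, the last holds). Time passes only in rows, so rows that do not move let the fingers close. It gives the time, the measured TCP pose, the force, the opening and the grip force at its end, in the units of the state.
- get_state(): the state, without advancing time (a new reading comes with each control period).
- snapshot(name): name is "scene" or "side" or "wrist"; returns the picture (480x640x3 uint8, red, green, blue); there is no depth.
- camera_info(name): a dict with "fov_y" (degrees; the focal length in pixels is half the picture's height over the tangent of half this angle, whatever the lens; pixels are square), "cx", "cy" (the principal point, pixels), "view" (4x4, takes a point from world to camera coordinates); the wrist camera has in their place "hand_eye" (4x4, takes a point from camera to tool coordinates, whose origin is the TCP and whose axes are the flange's). Camera axes: x right, y down, z forward; pixel columns grow to the right and rows downward; lengths in m; the calibration is good to about 2 mm. A picture is of the moment at which its call begins: read the wrist's pose just before it. camera_info takes no time and is no camera call.
- sign_off(): hands the job in; it is judged then, once.
Trained networks look in the newest picture that a camera, given by its name, has taken for a name from the list of things; names that differ only in an ending like _2 or _b are one class to them, and where a whole thing is asked for, a point or a joint stands for the part that bears it (a point fixed in the world has none). Each returns a list of dicts, best first, with "score" (0 to 1); they miss things now and then, are a little off and sometimes report something else, mostly with a low value. They report only what shows in the picture. A call takes as long as a camera call.
- silhouettes(camera, name): "pixels" (480x640 bool, what is visible of it) and "centre" ([row, column] in pixels, amid what is visible of it).
The state is a dict: "t": time; "joint_pos": joint angles; "joint_velocities": joint speeds; "joint_torque": joint torques, N m; "tool_pos": TCP position; "ee_rot": TCP orientation; "force": force on the tool from outside, world axes, zero at the start; "torque": the same for the moment, N m; "gripper_width": opening from 0.0 (shut) to 1.0 (fully open); "gripper_force": force on a finger pad.
Only numpy, scipy, OpenCV 4.12 (cv2) and the standard library are available. Lean on these libraries where they do the work, as an engineer would, in place of code of your own. Each camera call takes 0.05 s, during which the arm holds its last target. There are 200 camera calls.

## Working session

There is one attempt and no reset: what is moved stays moved. The work goes in short steps, Python scripts to look and compute and a shell command to move; the robot and the scene stay as the last step left them, time stands still between calls to the robot, and variables do not carry over. Pictures are saved under pics/ and viewed, at most 14 in all, crops included, and the job is handed in when it is done.

```bash
mkdir -p pics; ls; python3 - <<'E'
from station import *
import cv2, numpy as np
np.set_printoptions(precision=4,suppress=True)
s=get_state(); print(s['t'],s['tool_pos'],s['ee_rot'],s['gripper_width'])
for n in ['scene','side']:
    cv2.imwrite(f'pics/{n}0.png',snapshot(n)[:,:,::-1]); print(n,camera_info(n))
print(camera_info('wrist'))
E
```

```text
pics
0.0 [ 0.2285 -0.5545  0.2301] [-3.0799 -0.6096  0.0004] 1.0031081767268795
scene {'fov_y': 55.829837115287845, 'cx': 321.9976983288086, 'cy': 245.2647324168474, 'view': array([[-0.8446,  0.5354, -0.0042,  0.4923],
       [ 0.4574,  0.7174, -0.5254, -0.2375],
       [-0.2784, -0.4457, -0.8508,  1.4265],
       [ 0.    ,  0.    ,  0.    ,  1.    ]])}
side {'fov_y': 47.388907078613215, 'cx': 313.4426355467202, 'cy': 234.03977223563794, 'view': array([[-0.7076, -0.7065, -0.0077,  0.4307],
       [-0.5105,  0.5188, -0.6857,  0.3681],
       [ 0.4885, -0.4813, -0.7278,  1.288 ],
       [ 0.    ,  0.    ,  0.    ,  1.    ]])}
{'fov_y': 70.90961150275383, 'cx': 317.97166679620307, 'cy': 239.7006022334437, 'hand_eye': array([[-0.0008, -0.9495, -0.3137,  0.0819],
       [ 1.    , -0.0008,  0.    , -0.    ],
       [-0.0003, -0.3137,  0.9495, -0.1431],
       [ 0.    ,  0.    ,  0.    ,  1.    ]])}
```

View pics/scene0.png

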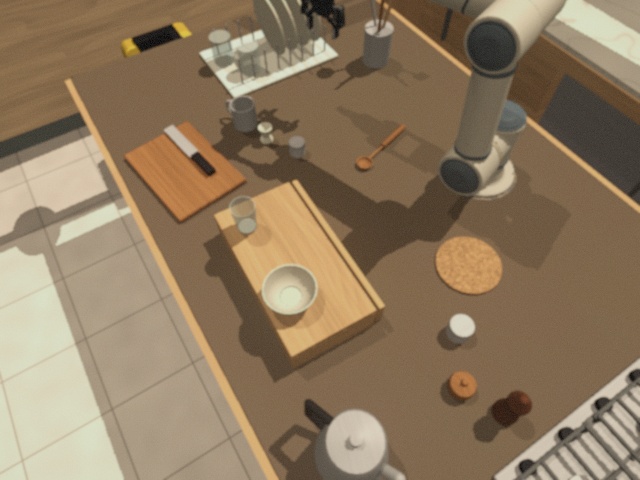

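View pics/side0.png

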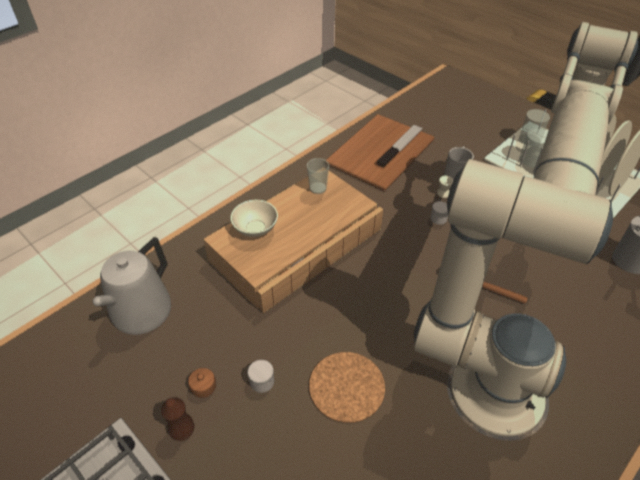

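The scene picture shows a larger tin at the left (460,328), by the salt pot (462,385). A small tin stands at the right (297,147), by the egg cup (266,132). The cabinet is turned, with its front towards the robot. Next I'll fit poses from the silhouettes.

```bash
cat > h.py <<'E'
from station import *
import cv2, numpy as np
from scipy.optimize import minimize
from scipy.spatial.transform import Rotation as R
np.set_printoptions(precision=4,suppress=True)
def cam(n,s=None):
    i=camera_info(n); f=240/np.tan(np.radians(i['fov_y'])/2)
    if n=='wrist':
        s=s or get_state(); T=np.eye(4); T[:3,:3]=R.from_rotvec(s['ee_rot']).as_matrix(); T[:3,3]=s['tool_pos']
        V=np.linalg.inv(T@np.array(i['hand_eye']))
    else: V=np.array(i['view'])
    return V,f,i['cx'],i['cy']
def proj(c,P):
    V,f,cx,cy=c; p=np.atleast_2d(P)@V[:3,:3].T+V[:3,3]
    return np.c_[f*p[:,0]/p[:,2]+cx,f*p[:,1]/p[:,2]+cy]
def ray(c,u,v,z):
    V,f,cx,cy=c; d=V[:3,:3].T@np.array([(u-cx)/f,(v-cy)/f,1]); o=-V[:3,:3].T@V[:3,3]
    return o+d*(z-o[2])/d[2]
def cyl(x,y,d,z0=0,h=.048):
    a=np.linspace(0,2*np.pi,40); c=np.c_[x+d/2*np.cos(a),y+d/2*np.sin(a)]
    return np.r_[np.c_[c,0*a+z0],np.c_[c,0*a+z0+h]]
def box(x,y,w,x0=-.147,x1=.115,hy=.227,z0=0,z1=.092):
    P=np.array([[a,b,z] for a in(x0,x1) for b in(-hy,hy) for z in(z0,z1)]); 
    c,s=np.cos(w),np.sin(w); return np.c_[x+c*P[:,0]-s*P[:,1],y+s*P[:,0]+c*P[:,1],P[:,2]]
def iou(c,P,m):
    S=4; q=cv2.convexHull(proj(c,P).astype(np.float32)); im=np.zeros((480*S//2,640*S//2),np.uint8)
    cv2.fillConvexPoly(im,np.round((q*2+.5)*16).astype(np.int32),1,shift=4)
    M=cv2.resize(m.astype(np.uint8),None,fx=2,fy=2,interpolation=cv2.INTER_NEAREST)
    return (im&M).sum()/max(1,(im|M).sum())
def fit(cm,fn,x0,step):
    x0=np.array(x0,float); sim=np.vstack([x0]+[x0+np.eye(len(x0))[i]*step[i] for i in range(len(x0))])
    r=minimize(lambda p:-np.mean([iou(c,fn(p),m) for c,m in cm]),x0,method='Nelder-Mead',options=dict(initial_simplex=sim,xatol=1e-4,fatol=1e-5))
    return r.x,-r.fun
E
python3 - <<'E'
from h import *
C={n:cam(n) for n in('scene','side')}
for n in C: snapshot(n)
for name in ['tin_36','tin_44','tin_52','tin_60','tin_68','salt_pot','egg_cup','mug','pepper_mill','bowl','tumbler','cabinet','drawer']:
  for n in C:
    for d in silhouettes(n,name)[:4]:
        m=d['pixels']; 
        r,c=d['centre']; o=''
        if name[:3]=='tin' and m.sum()>30: p=ray(C[n],c,r,.024); o=fit([(C[n],m)],lambda q:cyl(*q),[p[0],p[1],.05],[.01,.01,.01])
        print(name,n,round(d['score'],2),int(m.sum()),np.round([c,r]),ray(C[n],c,r,.03)[:2],o)
        if name in('cabinet','drawer') and d['score']>.5: np.save(f'{name}_{n}.npy',m)
E
```

```text
tin_36 scene 0.73 602 [459. 330.] [0.4222 0.3761] (array([0.4158, 0.372 , 0.0558]), np.float64(0.9545638945233266))
tin_36 scene 0.58 277 [299. 145.] [ 0.4352 -0.3703] (array([ 0.4422, -0.3761,  0.045 ]), np.float64(0.9550660792951542))
tin_36 scene 0.5 1366 [339. 256.] [0.5538 0.042 ] (array([0.5394, 0.0599, 0.0977]), np.float64(0.1486890142714902))
tin_36 side 0.73 700 [262. 375.] [0.4081 0.3718] (array([0.4106, 0.3734, 0.0584]), np.float64(0.9675392670157068))
tin_44 scene 0.73 602 [459. 330.] [0.4222 0.3761] (array([0.4158, 0.372 , 0.0558]), np.float64(0.9545638945233266))
tin_44 scene 0.58 277 [299. 145.] [ 0.4352 -0.3703] (array([ 0.4422, -0.3761,  0.045 ]), np.float64(0.9550660792951542))
tin_44 scene 0.5 1366 [339. 256.] [0.5538 0.042 ] (array([0.5394, 0.0599, 0.0977]), np.float64(0.1486890142714902))
tin_44 side 0.73 700 [262. 375.] [0.4081 0.3718] (array([0.4106, 0.3734, 0.0584]), np.float64(0.9675392670157068))
tin_52 scene 0.73 602 [459. 330.] [0.4222 0.3761] (array([0.4158, 0.372 , 0.0558]), np.float64(0.9545638945233266))
tin_52 scene 0.58 277 [299. 145.] [ 0.4352 -0.37
[... 1743 characters left out ...]
. 420.] [0.4613 0.5787] 
bowl scene 0.59 2148 [288. 288.] [0.7182 0.0504] 
bowl side 0.74 1347 [252. 218.] [0.8212 0.0482] 
tumbler scene 0.7 887 [244. 213.] [ 0.7064 -0.2257] 
tumbler scene 0.66 1387 [339. 251.] [0.5451 0.0284] 
tumbler side 0.6 626 [315. 174.] [ 0.8296 -0.2307] 
cabinet scene 0.72 14301 [304. 268.] [0.6547 0.0213] 
cabinet scene 0.56 821 [240. 215.] [ 0.7177 -0.225 ] 
cabinet side 0.89 12426 [296. 238.] [0.6672 0.0106] 
cabinet side 0.71 1356 [252. 216.] [0.8288 0.0437] 
cabinet side 0.5 547 [457. 158.] [ 0.5489 -0.624 ] 
drawer scene 0.97 1413 [342. 252.] [0.5392 0.0352] 
drawer side 0.62 12233 [294. 240.] [0.6683 0.0188] 
drawer side 0.55 3282 [318. 258.] [0.5687 0.0204]
```

```bash
python3 - <<'E'
from h import *
C={n:cam(n) for n in('scene','side')}; D={}
for n in C:
    im=snapshot(n)[:,:,::-1].copy()
    u=np.zeros((480,640),bool)
    for k in('cabinet','drawer'): u|=silhouettes(n,k)[0]['pixels']
    ig=np.zeros((480,640),np.uint8)
    for k in('bowl','tumbler'): ig|=silhouettes(n,k)[0]['pixels'].astype(np.uint8)
    ig=cv2.dilate(ig,np.ones((5,5)))>0
    D[n]=(im,u,ig)
def cost(p,ns):
    t=0
    for n in ns:
        im,u,ig=D[n]; q=cv2.convexHull(proj(C[n],box(p[0],p[1],p[2],x0=-.139)).astype(np.float32)); S=2
        a=np.zeros((960,1280),np.uint8); cv2.fillConvexPoly(a,np.round((q*2+.5)*16).astype(np.int32),1,shift=4)
        w=np.kron(~ig,np.ones((2,2)))>0; M=np.kron(u,np.ones((2,2)))>0; a=a>0
        t+=(a&M&w).sum()/((a|M)&w).sum()
    return -t/len(ns)
for ns in(['scene','side'],['scene'],['side']):
    x0=np.array([.66,.02,0.]); best=None
    for w in(-.25,0,.25):
        x0[2]=w; r=minimize(cost,x0,args=(ns,),method='Nelder-Mead',options=dict(initial_simplex=np.vstack([x0]+[x0+e for e in np.diag([.02,.02,.1])]),xatol=1e-4,fatol=1e-5))
        if best is None or r.fun<best.fun: best=r
    print(ns,best.x,best.fun)
    if len(ns)==2: B=best.x
vis=[]
for n in C:
    im=D[n][0]; 
    for x0,x1 in((-.139,-.123),(-.115,.115)):
        P=box(*B,x0=x0,x1=x1); P=proj(C[n],P)
        for i in range(8):
            for j in range(i):
                if bin(i^j).count('1')==1: cv2.line(im,tuple(int(v*16) for v in P[i]),tuple(int(v*16) for v in P[j]),(0,255,0),1,shift=4)
    crop=im[150:370,190:400] 
    vis.append(cv2.resize(crop,(390,409),interpolation=cv2.INTER_CUBIC))
cv2.imwrite('pics/cab.png',np.hstack(vis))
E
```

```text
['scene', 'side'] [ 0.6861  0.0088 -0.0498] -0.9119460571550098
['scene'] [ 0.6877  0.0088 -0.0462] -0.8604651162790697
['side'] [ 0.6815  0.0101 -0.0538] -0.9816346017105825
```

View pics/cab.png

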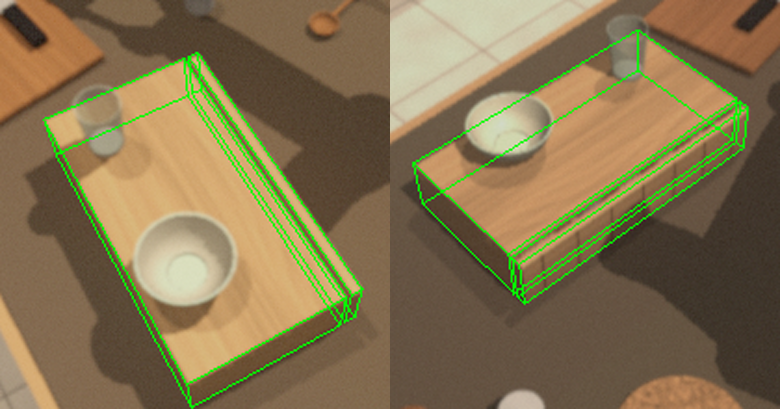

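The overlay sits on all the cabinet's edges in both views. Cabinet pose is (0.686, 0.009), yaw -0.05. Next I'll look at the right tin from the wrist, turning to yaw -0.05 first.

```bash
cat >> h.py <<'E'
CAB=[.6861,.0088,-.05]
def yaw(s): 
    M=R.from_rotvec(s['ee_rot']).as_matrix(); return np.arctan2(M[1,0],M[0,0])
def cw(x,y,out=0):
    c,s=np.cos(CAB[2]),np.sin(CAB[2]); x=x-out; return np.array([CAB[0]+c*x-s*y,CAB[1]+s*x+c*y])
def plan(x,y,z,psi,s=None):
    """turn first (units about tool z and residual tilt), then shift (units)"""
    s=s or get_state(); M=R.from_rotvec(s['ee_rot']).as_matrix()
    T=np.array([[np.cos(psi),np.sin(psi),0],[np.sin(psi),-np.cos(psi),0],[0,0,-1]])
    rv=np.degrees(R.from_matrix(M.T@T).as_rotvec())/6
    print('at',np.array(s['tool_pos']),'turn',rv,'then shift',T.T@(np.array([x,y,z])-s['tool_pos'])/.04)
def wristfit(names=('tin_36',),z0=0,save=None,dia=None):
    s=get_state(); im=snapshot('wrist'); c=cam('wrist',s)
    if save: cv2.imwrite(f'pics/{save}.png',im[:,:,::-1])
    for nm in names:
        for d in silhouettes('wrist',nm)[:5]:
            m=d['pixels']; r,cc=d['centre']; p=ray(c,cc,r,z0+.024); o=''
            if nm[:3]=='tin' and m.sum()>300:
                o=fit([(c,m)],(lambda q:cyl(q[0],q[1],q[2],z0)),[p[0],p[1],.05],[.01,.01,.01])
            print(nm,round(d['score'],2),int(m.sum()),np.round([cc,r]),p[:2],o)
E
python3 -m creep '[[[0,0,0,0,0,0.84],[0,0,0,0,0,0.84],[0,0,0,0,0,0.84],[0,0,0,0,0,0.84],[0,0,0,0,0,0.84],[0.7,-0.68,0,0,0,0],[0.7,-0.68,0,0,0,0],[0.7,-0.68,0,0,0,0],[0.7,-0.68,0,0,0,0],[0.7,-0.68,0,0,0,0],[0.7,-0.68,0,0,0,0],[0.7,-0.68,0,0,0,0]]]'
python3 -m creep '[[[0,0,0,0,0,0],[0,0,0,0,0,0],[0,0,0,0,0,0]]]'
python3 - <<'E'
from h import *
s=get_state(); print(s['tool_pos'],yaw(s)); wristfit(['tin_36','egg_cup'],save='w1')
for n in('scene','side'):
    c=cam(n); snapshot(n)
    for d in silhouettes(n,'tin_36')[:5]: 
        r,q=d['centre']; print(n,d['score'],d['pixels'].sum(),ray(c,q,r,.024)[:2])
E
```

```text
t: 3.0
tool_pos: [0.4348, -0.3727, 0.2315]
ee_rot: [3.14, -0.077, 0.001]
force: [0.8, -1.1, 0.2]
gripper_width: 1.003
gripper_force: 0.0
t: 3.25
tool_pos: [0.4335, -0.3744, 0.2313]
ee_rot: [3.14, -0.076, -0.001]
force: [-0.3, 0.1, 0.0]
gripper_width: 1.002
gripper_force: 0.0
[ 0.4335 -0.3744  0.2313] -0.048489855047168705
tin_36 0.89 2316 [317. 202.] [ 0.4412 -0.3733] (array([ 0.4423, -0.3726,  0.0508]), np.float64(0.9760179066297164))
tin_36 0.32 5139 [66. 99.] [ 0.5537 -0.1367] (array([ 0.5566, -0.1188,  0.0449]), np.float64(0.4983145366016064))
egg_cup 0.95 2387 [424. 139.] [ 0.4994 -0.4835] 
scene 0.78 605 [0.4192 0.3716]
scene 0.67 881 [ 0.517  -0.6223]
side 0.79 667 [0.4038 0.3724]
side 0.62 256 [ 0.4431 -0.3736]
```

View pics/w1.png

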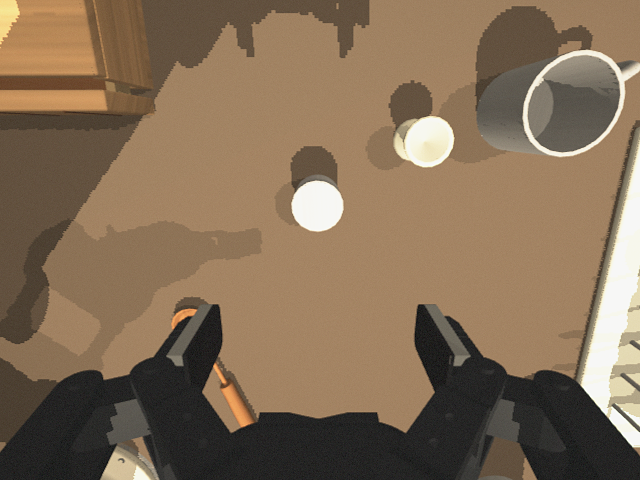

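The wrist view shows a tin lid at (317,205), 52 px across, which makes it about 52 mm: this is tin_52, at (0.442, -0.373). The egg cup is at (427,140) and the mug at (570,105). There are no other tins on this side. Next, the drawer press.

```bash
python3 - <<'E'
from h import *
p=cw(-.139-.04,0); print(p); plan(p[0],p[1],.2,-.05)
E
```

```text
[0.5073 0.0177]
at [ 0.433  -0.375   0.2313] turn [ 0.0008  0.0001 -0.0061] then shift [ 1.366  -9.8984  0.7826]
```

```bash
python3 -m creep '[[[0.1,-0.9,0.07,0,0,0],[0.1,-0.9,0.07,0,0,0],[0.1,-0.9,0.07,0,0,0],[0.1,-0.9,0.07,0,0,0],[0.1,-0.9,0.07,0,0,0],[0.15,-0.9,0.07,0,0,0],[0.15,-0.9,0.07,0,0,0],[0.15,-0.9,0.07,0,0,0],[0.15,-0.9,0.07,0,0,0],[0.15,-0.9,0.07,0,0,0],[0.15,-0.9,0.07,0,0,0]]]' 255
python3 -m creep '[[[0,0,0.65,0,0,0],[0,0,0.65,0,0,0],[0,0,0.65,0,0,0],[0,0,0.65,0,0,0],[0,0,0.65,0,0,0],[0,0,0.6,0,0,0],[0,0,0,0,0,0],[0,0,0,0,0,0]]]'
python3 - <<'E'
from h import *
s=get_state(); print(s['tool_pos'],yaw(s)); wristfit(['tin_36'],save='w2')
E
```

```text
t: 4.52
tool_pos: [0.5091, 0.0199, 0.2006]
ee_rot: [3.141, -0.078, 0.001]
force: [1.3, 0.4, -0.4]
gripper_width: 0.001
gripper_force: 0.0
t: 5.18
tool_pos: [0.508, 0.0183, 0.0455]
ee_rot: [-3.141, 0.078, 0.005]
force: [-0.1, 0.5, 0.3]
gripper_width: -0.004
gripper_force: 0.0
[0.508  0.0183 0.0455] -0.04957061314345682
```

```bash
python3 -m creep '[[[0.3,0,0,0,0,0],[0.3,0,0,0,0,0],[0.03,0,0,0,0,0],[0,0,0,0,0,0]]]'
python3 -m creep '[[[0.1,0,0,0,0,0],[0,0,0,0,0,0],[0,0,0,0,0,0]]]'
python3 -m creep '[[[0.1,0,0,0,0,0],[0,0,0,0,0,0],[0,0,0,0,0,0]]]'
```

```text
t: 5.62
tool_pos: [0.5354, 0.0171, 0.049]
ee_rot: [3.14, -0.077, 0.005]
force: [-2.0, 0.1, 6.0]
gripper_width: 0.001
gripper_force: 0.7
t: 5.87
tool_pos: [0.5387, 0.017, 0.049]
ee_rot: [3.14, -0.077, 0.004]
force: [-4.1, -0.3, 5.5]
gripper_width: 0.0
gripper_force: 1.7
t: 6.12
tool_pos: [0.5425, 0.0168, 0.049]
ee_rot: [3.14, -0.077, 0.004]
force: [-4.0, 0.1, 5.7]
gripper_width: -0.0
gripper_force: 2.2
```

Something higher on the gripper catches the upper edge and gives an upward force. I'll back off and press higher.

```bash
python3 -m creep '[[[-0.5,0,0,0,0,0],[0,0,-0.5,0,0,0],[0,0,0,0,0,0],[0.4,0,0,0,0,0],[0,0,0,0,0,0]]]'
python3 -m creep '[[[0.15,0,0,0,0,0],[0,0,0,0,0,0],[0,0,0,0,0,0]]]'
```

```text
t: 6.53
tool_pos: [0.5393, 0.017, 0.0679]
ee_rot: [3.141, -0.077, 0.005]
force: [1.1, -0.4, -0.4]
gripper_width: 0.001
gripper_force: 0.0
t: 6.78
tool_pos: [0.5437, 0.0169, 0.0672]
ee_rot: [-3.141, 0.077, 0.0]
force: [-4.9, 0.8, 3.8]
gripper_width: -0.002
gripper_force: 2.2
```

```bash
python3 - <<'E'
from h import *
for n in('scene','side'):
    c=cam(n); im=snapshot(n); p=proj(c,[[.54,.017,.09]])[0].astype(int); print(p)
    im=im[:,:,::-1][p[1]-60:p[1]+60,p[0]-80:p[0]+80]; cv2.imwrite(f'pics/z{n}.png',cv2.resize(im,(400,300)))
cv2.imwrite('pics/press.png',np.hstack([cv2.imread('pics/zscene.png'),cv2.imread('pics/zside.png')]))
E
```

```text
[339 235]
[326 248]
```

View pics/press.png

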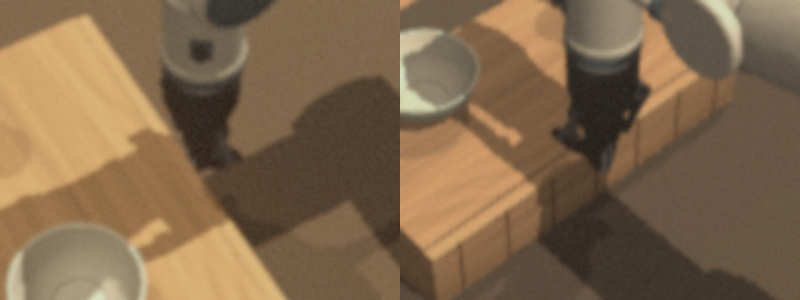

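```bash
python3 -m creep '[[[0.08,0,0,0,0,0],[0,0,0,0,0,0],[0,0,0,0,0,0]]]'
python3 -m creep '[[[0.08,0,0,0,0,0],[0,0,0,0,0,0],[0,0,0,0,0,0]]]'
python3 -m creep '[[[0.08,0,0,0,0,0],[0,0,0,0,0,0],[0,0,0,0,0,0]]]'
```

```text
t: 7.13
tool_pos: [0.5439, 0.0169, 0.067]
ee_rot: [-3.141, 0.077, 0.012]
force: [-18.8, 0.9, 12.2]
gripper_width: -0.0
gripper_force: 9.9
t: 7.38
tool_pos: [0.5439, 0.0169, 0.067]
ee_rot: [-3.141, 0.076, 0.025]
force: [-34.3, 1.5, 20.1]
gripper_width: 0.001
gripper_force: 17.4
t: 7.63
tool_pos: [0.5439, 0.0169, 0.067]
ee_rot: [3.14, -0.076, -0.037]
force: [-49.4, 1.0, 28.4]
gripper_width: -0.001
gripper_force: 24.9
```

It is at the stop: the tip stayed at 0.544 while the force rose. I'll let go and watch it spring out.

```bash
python3 -m creep '[[[-0.5,0,0,0,0,0],[-0.8,0,0,0,0,0],[-0.8,0,0,0,0,0],[-0.8,0,0,0,0,0],[-0.3,0,-1,0,0,0],[0,0,-1,0,0,0],[0,0,-1,0,0,0],[0,0,0,0,0,0],[0,0,0,0,0,0]]]'
python3 - <<'E'
from h import *
s=get_state(); print(s['tool_pos'])
im=snapshot('wrist'); c=cam('wrist',s); im=im[:,:,::-1].copy()
for y in(-.2,0,.2):
    p=cw(-.131,y,.055); u=proj(c,[[*p,.088]])[0]; print(u); cv2.circle(im,tuple(u.astype(int)),4,(0,0,255),1)
cv2.imwrite('pics/w3.png',im)
E
```

```text
t: 8.38
tool_pos: [0.4275, 0.0226, 0.1899]
ee_rot: [3.141, -0.077, 0.013]
force: [0.2, -0.1, -0.4]
gripper_width: -0.0
gripper_force: 0.0
[0.4275 0.0226 0.1899]
[605.4191 142.9927]
[319.9987 142.9366]
[ 34.7879 142.8806]
```

View pics/w3.png

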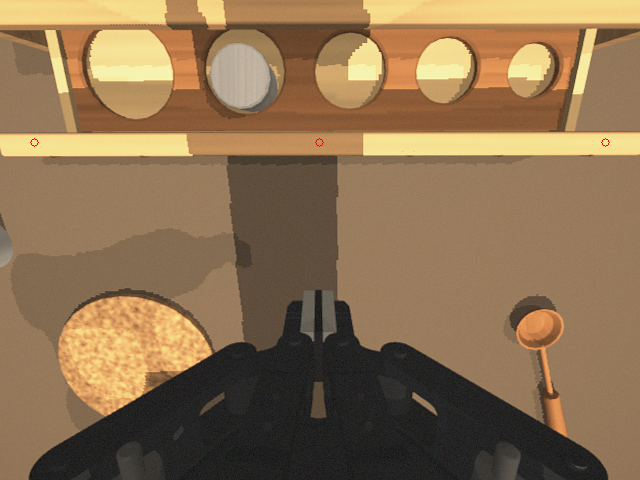

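The drawer sprang out to 0.055; its edge marks (320,143) fall on the front's upper edge. Tin_44 stands in the 60 well at (240,75). I'll hook the front from behind with closed fingers and draw it out.

```bash
python3 - <<'E'
from h import *
p=cw(-.150,0); print(p); plan(p[0],p[1],.19,-.05)
E
```

```text
[0.5363 0.0163]
at [0.4267 0.0226 0.1874] turn [-0.0007 -0.0351  0.0088] then shift [ 2.7452  0.0207 -0.0646]
```

```bash
python3 -m creep '[[[0.7,0,0,0,0,0],[0.7,0,0,0,0,0],[0.7,0,0,0,0,0],[0.65,0.02,0,0,0,0],[0,0,0,0,0,0],[0,0,0.8,0,0,0],[0,0,0.8,0,0,0],[0,0,0.8,0,0,0],[0,0,0.8,0,0,0],[0,0,0,0,0,0],[0,0,0,0,0,0]]]'
python3 -m creep '[[[-0.2,0,0,0,0,0],[-0.2,0,0,0,0,0],[-0.2,0,0,0,0,0],[-0.2,0,0,0,0,0],[-0.2,0,0,0,0,0],[-0.2,0,0,0,0,0],[-0.2,0,0,0,0,0],[-0.2,0,0,0,0,0],[-0.2,0,0,0,0,0],[-0.1,0,0,0,0,0],[0,0,0,0,0,0]]]'
```

```text
t: 9.35
tool_pos: [0.5333, 0.0165, 0.0555]
ee_rot: [-3.141, 0.077, 0.01]
force: [-0.1, -0.3, 1.5]
gripper_width: 0.003
gripper_force: 0.0
t: 10.27
tool_pos: [0.4591, 0.0203, 0.0582]
ee_rot: [-3.141, 0.077, -0.0]
force: [-0.1, -0.3, -0.3]
gripper_width: 0.0
gripper_force: 0.0
```

```bash
python3 -m creep '[[[-0.1,0,0,0,0,0],[-0.05,0,0,0,0,0],[0,0,0,0,0,0]]]'
python3 -m creep '[[[0.2,0,0,0,0,0],[0,0,-0.9,0,0,0],[0,0,-0.9,0,0,0],[0,0,-0.9,0,0,0],[-0.2,0,-0.9,0,0,0],[-0.6,0,0,0,0,0],[-0.6,0,0,0,0,0],[0,0,0,0,0,0],[0,0,0,0,0,0]]]' 0
python3 - <<'E'
from h import *
s=get_state(); print(s['tool_pos'])
im=snapshot('wrist'); c=cam('wrist',s); im=im[:,:,::-1].copy()
def mark(p,z,r,col): 
    a=np.linspace(0,2*np.pi,40); q=proj(c,np.c_[p[0]+r*np.cos(a),p[1]+r*np.sin(a),0*a+z])
    cv2.polylines(im,[q.astype(np.int32)],True,col,1)
for y,d in((-.172,41),(-.102,49),(-.024,57),(.062,65),(.156,73)): mark(cw(-.076,y,.115),.034,d/2000,(0,0,255))
mark(cw(-.131,0,.115),.088,.004,(0,255,0)); mark(cw(-.131,.1,.115),.088,.004,(0,255,0)); mark(cw(-.131,-.1,.115),.088,.004,(0,255,0))
cv2.imwrite('pics/w4.png',im)
for d in silhouettes('wrist','tin_44')[:3]:
    m=d['pixels']; r,q=d['centre']; p=ray(c,q,r,.044); print(d['score'],m.sum(),[q,r],p)
    if m.sum()>300: print(fit([(c,m)],lambda q:cyl(q[0],q[1],.044,.02),[p[0],p[1]],[.01,.01]),fit([(c,m)],lambda q:cyl(q[0],q[1],q[2],.068,.0005),[p[0],p[1],.044],[.01,.01,.01]))
E
```

```text
t: 10.52
tool_pos: [0.459, 0.0203, 0.0584]
ee_rot: [-3.141, 0.077, -0.022]
force: [27.2, 0.1, -14.9]
gripper_width: 0.0
gripper_force: 13.8
t: 11.27
tool_pos: [0.4055, 0.0229, 0.2025]
ee_rot: [-3.141, 0.077, -0.001]
force: [0.7, -0.5, -0.2]
gripper_width: 0.997
gripper_force: 0.0
[0.4055 0.0229 0.2025]
0.82 515 [4.0, 222.0] [0.4194 0.3141 0.044 ]
(array([0.4178, 0.3474]), np.float64(0.9065464895635673)) (array([0.4302, 0.3056, 0.0494]), np.float64(0.9522006625650734))
0.75 100928 [324.0, 95.3] [0.5129 0.0132 0.044 ]
(array([ 0.5429, -0.1528]), np.float64(0.05190819652640861)) (array([0.6122, 0.0136, 0.4222]), np.float64(0.7901566778114888))
0.55 2723 [246.4, 127.4] [0.491  0.0801 0.044 ]
(array([0.49  , 0.0764]), np.float64(0.9290834613415259)) (array([0.4902, 0.0749, 0.0442]), np.float64(0.9185624502080199))
```

View pics/w4.png

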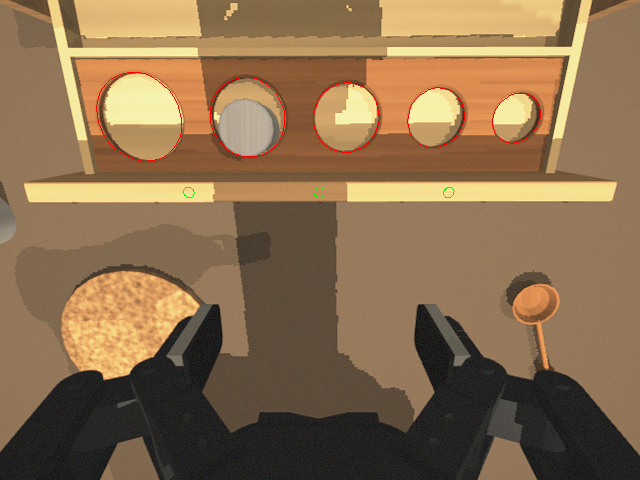

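The predicted well circles and the front's edge marks match the image exactly, so the drawer is fully out at 0.115. Tin_44's lid is at (247,127), i.e. (0.490, 0.0755). Next I'll grasp it.

```bash
python3 - <<'E'
from h import *
plan(.490,.0755,.2025,-.05)
for y in(-.172,-.102,-.024,.062,.156): print(y,cw(-.076,y,.115))
E
```

```text
at [0.4061 0.0228 0.2018] turn [0.0001 0.0081 0.0091] then shift [ 2.0296 -1.4206 -0.0164]
-0.172 [ 0.4867 -0.1534]
-0.102 [ 0.4902 -0.0835]
-0.024 [ 0.4941 -0.0056]
0.062 [0.4984 0.0803]
0.156 [0.5031 0.1742]
```

```bash
python3 -m creep '[[[0.68,-0.47,0,0,0,0],[0.68,-0.47,0,0,0,0],[0.67,-0.48,0,0,0,0],[0,0,0.8,0,0,0],[0,0,0.8,0,0,0],[0,0,0.8,0,0,0],[0,0,0.8,0,0,0],[0,0,0.8,0,0,0],[0,0,0,0,0,0],[0,0,0,0,0,0]]]'
python3 -m creep '[[[0,0,0,0,0,0],[0,0,0,0,0,0],[0,0,0,0,0,0],[0,0,0,0,0,0],[0,0,0,0,0,0],[0,0,0,0,0,0]]]' 255 40
python3 -m creep '[[[0,0,-0.8,0,0,0],[0,0,-0.8,0,0,0],[0,0,0,0,0,0],[0,0,0,0,0,0]]]'
python3 -c "
from h import *
plan(.4902,-.0835,.107,-.05)"
```

```text
t: 12.2
tool_pos: [0.4884, 0.0754, 0.04]
ee_rot: [3.14, -0.077, -0.01]
force: [0.9, 0.3, 0.7]
gripper_width: 0.997
gripper_force: 0.0
t: 12.7
tool_pos: [0.4913, 0.0756, 0.045]
ee_rot: [-3.14, 0.077, -0.007]
force: [0.3, 0.0, 6.7]
gripper_width: 0.501
gripper_force: 40.8
t: 13.03
tool_pos: [0.4914, 0.0757, 0.1095]
ee_rot: [-3.14, 0.077, -0.009]
force: [-0.2, -0.9, -1.5]
gripper_width: 0.501
gripper_force: 42.2
at [0.4914 0.0757 0.1095] turn [-0.0077 -0.055   0.0088] then shift [0.1701 3.9766 0.0634]
```

```bash
python3 -m creep '[[[0.03,0.66,0,0,0,0],[0.03,0.66,0,0,0,0],[0.03,0.66,0,0,0,0],[0.03,0.66,0,0,0,0],[0.03,0.66,0,0,0,0],[0.02,0.66,0,0,0,0],[0,0,0,0,0,0],[0,0,0,0,0,0]]]'
python3 -c "
from h import *
plan(.4912,-.0835,.046,-.05)"
```

```text
t: 13.7
tool_pos: [0.4881, -0.0838, 0.1051]
ee_rot: [-3.14, 0.081, 0.003]
force: [-0.5, 0.1, -1.3]
gripper_width: 0.497
gripper_force: 42.2
at [ 0.4881 -0.0838  0.1051] turn [-0.0057  0.0201 -0.0162] then shift [ 0.0779 -0.0125  1.4767]
```

```bash
python3 -m creep '[[[0.08,0,0,0,0,0],[0,0,0.4,0,0,0],[0,0,0.3,0,0,0],[0,0,0,0,0,0],[0,0,0,0,0,0]]]'
python3 -c "
from h import *
plan(.4912,-.0835,.046,-.05)"
python3 -m creep '[[[0,0,0.2,0,0,0],[0,0,0.2,0,0,0],[0,0,0.2,0,0,0],[0,0,0.1,0,0,0],[0,0,0,0,0,0],[0,0,0,0,0,0]]]'
```

```text
t: 14.12
tool_pos: [0.4912, -0.0821, 0.0769]
ee_rot: [-3.14, 0.075, 0.005]
force: [0.2, 0.6, -0.1]
gripper_width: 0.502
gripper_force: 42.2
at [ 0.4912 -0.0821  0.0769] turn [-0.0067  0.0293  0.0207] then shift [0.002  0.0339 0.7736]
t: 14.62
tool_pos: [0.4918, -0.0831, 0.05]
ee_rot: [-3.14, 0.077, 0.001]
force: [0.3, -0.9, -0.3]
gripper_width: 0.496
gripper_force: 42.2
```

The tin is below the board's top with no force on it, so it is in the hole. I'll set it down and let go.

```bash
python3 -m creep '[[[0,0,0.1,0,0,0],[0,0,0,0,0,0],[0,0,0,0,0,0]]]'
python3 -m creep '[[[0,0,0,0,0,0],[0,0,0,0,0,0],[0,0,0,0,0,0],[0,0,-0.8,0,0,0],[0,0,-0.8,0,0,0],[0,0,-0.8,0,0,0],[0,0,-0.8,0,0,0],[0,0,-0.8,0,0,0],[0,0,0,0,0,0],[0,0,0,0,0,0]]]' 0
python3 - <<'E'
from h import *
s=get_state(); c=cam('wrist',s); print(s['tool_pos']); snapshot('wrist')
for d in silhouettes('wrist','tin_44')[:3]:
    m=d['pixels']; r,q=d['centre']; p=ray(c,q,r,.044); print(d['score'],m.sum(),p)
    if 300<m.sum()<20000: print([fit([(c,m)],lambda q:cyl(q[0],q[1],.044,z),[p[0],p[1]],[.01,.01]) for z in (.02,.034)])
c=cam('scene'); snapshot('scene')
for d in silhouettes('scene','tin_36')[:5]: 
    r,q=d['centre']; print(d['score'],d['pixels'].sum(),ray(c,q,r,.024)[:2])
plan(.442,-.373,.2,-.05)
E
```

```text
t: 14.87
tool_pos: [0.492, -0.0832, 0.0464]
ee_rot: [-3.141, 0.077, -0.0]
force: [0.3, 0.2, 0.2]
gripper_width: 0.499
gripper_force: 42.2
t: 15.7
tool_pos: [0.4931, -0.0834, 0.2094]
ee_rot: [3.14, -0.077, 0.009]
force: [-0.4, -0.4, -0.1]
gripper_width: 0.999
gripper_force: 0.0
[ 0.4931 -0.0834  0.2094]
0.87 2139 [ 0.4903 -0.0795  0.044 ]
[(array([ 0.492 , -0.0822]), np.float64(0.9228777909610614)), (array([ 0.4947, -0.0821]), np.float64(0.8399764382485765))]
0.63 3708 [ 0.448  -0.3578  0.044 ]
[(array([ 0.4502, -0.355 ]), np.float64(0.9360742884058946)), (array([ 0.4559, -0.3448]), np.float64(0.9525255860019809))]
0.26 70054 [0.4967 0.0151 0.044 ]
0.96 572 [0.4207 0.37  ]
0.59 306 [ 0.4387 -0.365 ]
at [ 0.4914 -0.083   0.2045] turn [-0.0051  0.0284  0.0097] then shift [-0.8711  7.3036  0.1127]
```

Tin_44 is seated within about 2 mm. Now tin_52.

```bash
python3 -m creep '[[[-0.1,0.9,0,0,0,0],[-0.1,0.9,0,0,0,0],[-0.1,0.9,0,0,0,0],[-0.1,0.9,0,0,0,0],[-0.1,0.9,0,0,0,0],[-0.1,0.9,0,0,0,0],[-0.1,0.9,0,0,0,0],[-0.1,0.9,0,0,0,0],[-0.1,0.1,0.1,0,0,0],[0,0,0,0,0,0],[0,0,0,0,0,0]]]' 
python3 - <<'E'
from h import *
wristfit(['tin_52']); plan(.4423,-.3726,.028,-.05)
E
```

```text
t: 16.82
tool_pos: [0.4413, -0.3725, 0.2007]
ee_rot: [-3.138, 0.078, 0.003]
force: [0.3, 0.5, 0.6]
gripper_width: 0.996
gripper_force: 0.0
tin_52 0.69 22660 [ 69. 182.] [ 0.4867 -0.1376] (array([ 0.4903, -0.114 ,  0.1699]), np.float64(0.8104861433811534))
tin_52 0.66 2764 [321. 218.] [ 0.4389 -0.3745] (array([ 0.4423, -0.3729,  0.0507]), np.float64(0.9823745191017268))
at [ 0.4421 -0.3717  0.2021] turn [-0.0089  0.003   0.0212] then shift [0.0062 0.0211 4.3515]
```

```bash
python3 -m creep '[[[0,0,0.9,0,0,0],[0,0,0.9,0,0,0],[0,0,0.9,0,0,0],[0,0,0.9,0,0,0],[0,0,0.6,0,0,0],[0,0,0.15,0,0,0],[0,0,0,0,0,0],[0,0,0,0,0,0]]]'
python3 -m creep '[[[0,0,0,0,0,0],[0,0,0,0,0,0],[0,0,0,0,0,0],[0,0,0,0,0,0],[0,0,0,0,0,0],[0,0,0,0,0,0]]]' 255 40
python3 -m creep '[[[0,0,-0.9,0,0,0],[0,0,-0.9,0,0,0],[0,0,-0.7,0,0,0],[0,0,0,0,0,0],[0,0,0,0,0,0]]]'
python3 -c "
from h import *
plan(.4941,-.0056,.133,-.05)"
```

```text
t: 17.58
tool_pos: [0.4428, -0.3728, 0.0302]
ee_rot: [3.139, -0.075, 0.002]
force: [-0.6, 0.6, 0.9]
gripper_width: 0.996
gripper_force: 0.0
t: 18.08
tool_pos: [0.4428, -0.374, 0.031]
ee_rot: [3.138, -0.077, 0.005]
force: [-1.4, 0.3, 5.7]
gripper_width: 0.594
gripper_force: 42.0
t: 18.5
tool_pos: [0.4427, -0.374, 0.1315]
ee_rot: [3.137, -0.077, 0.006]
force: [-0.4, -0.7, -2.1]
gripper_width: 0.582
gripper_force: 42.2
at [ 0.4427 -0.374   0.1315] turn [ 0.034  -0.0395  0.0076] then shift [ 0.8236 -9.2629 -0.0383]
```

```bash
python3 -m creep '[[[0,0,-0.4,0,0,0],[0.07,-0.84,0,0,0,0],[0.07,-0.84,0,0,0,0],[0.07,-0.84,0,0,0,0],[0.08,-0.84,0,0,0,0],[0.08,-0.84,0,0,0,0],[0.08,-0.84,0,0,0,0],[0.08,-0.84,0,0,0,0],[0.08,-0.84,0,0,0,0],[0.08,-0.84,0,0,0,0],[0.08,-0.84,0,0,0,0],[0.06,-0.84,0,0,0,0]]]'
python3 -m creep '[[[0,0,0,0,0,0],[0,0,0,0,0,0],[0,0,0,0,0,0]]]'
python3 -c "
from h import *
plan(.4945,-.0056,.051,-.05)"
```

```text
t: 19.5
tool_pos: [0.4921, -0.0038, 0.1424]
ee_rot: [-3.14, 0.077, 0.005]
force: [0.5, -0.0, -1.2]
gripper_width: 0.589
gripper_force: 42.4
t: 19.75
tool_pos: [0.4924, -0.0057, 0.143]
ee_rot: [3.14, -0.076, -0.004]
force: [0.6, -0.1, -1.0]
gripper_width: 0.593
gripper_force: 42.5
at [ 0.4924 -0.0057  0.143 ] turn [0.0049 0.023  0.0146] then shift [ 0.0524 -0.0052  2.2988]
```

```bash
python3 -m creep '[[[0.04,0,0.5,0,0,0],[0,0,0.5,0,0,0],[0,0,0.4,0,0,0],[0,0,0.3,0,0,0],[0,0,0,0,0,0],[0,0,0,0,0,0]]]'
python3 -c "
from h import *
plan(.4945,-.0056,.051,-.05)"
python3 -m creep '[[[0,0,0.15,0,0,0],[0,0,0.15,0,0,0],[0,0,0.15,0,0,0],[0,0,0,0,0,0],[0,0,0,0,0,0]]]'
```

```text
t: 20.25
tool_pos: [0.4941, -0.0064, 0.0757]
ee_rot: [3.141, -0.079, -0.003]
force: [-0.2, 0.8, -0.0]
gripper_width: 0.589
gripper_force: 42.5
at [ 0.4941 -0.0064  0.0757] turn [ 0.0007  0.0167 -0.0043] then shift [ 0.0092 -0.0204  0.6187]
t: 20.67
tool_pos: [0.4944, -0.0055, 0.058]
ee_rot: [-3.141, 0.077, 0.001]
force: [0.3, 0.4, -1.6]
gripper_width: 0.591
gripper_force: 42.5
```

```bash
python3 -m creep '[[[0,0,0.15,0,0,0],[0,0,0,0,0,0],[0,0,0,0,0,0]]]'
python3 -m creep '[[[0,0,0,0,0,0],[0,0,0,0,0,0],[0,0,0,0,0,0],[0,0,-0.5,0,0,0],[0,0,-0.8,0,0,0],[0,0,-0.8,0,0,0],[0,0,-0.8,0,0,0],[0,0,-0.8,0,0,0],[0,0,0,0,0,0],[0,0,0,0,0,0]]]' 65
python3 - <<'E'
from h import *
s=get_state(); c=cam('wrist',s); print(s['tool_pos']); cv2.imwrite('pics/w5.png',snapshot('wrist')[:,:,::-1])
for d in silhouettes('wrist','tin_52')[:4]:
    m=d['pixels']; r,q=d['centre']; p=ray(c,q,r,.044); print(d['score'],m.sum(),p)
    if 300<m.sum()<20000: print(fit([(c,m)],lambda q:cyl(q[0],q[1],q[2],.02),[p[0],p[1],.05],[.01,.01,.01]))
plan(.413,.373,.2,-.05)
E
```

```text
t: 20.92
tool_pos: [0.4944, -0.0055, 0.052]
ee_rot: [-3.141, 0.077, 0.001]
force: [0.3, 0.1, -0.8]
gripper_width: 0.589
gripper_force: 42.5
t: 21.75
tool_pos: [0.4958, -0.0056, 0.2034]
ee_rot: [3.14, -0.077, 0.009]
force: [-0.6, -0.1, -1.1]
gripper_width: 0.745
gripper_force: 0.0
[ 0.4958 -0.0056  0.2034]
0.88 3083 [ 0.4928 -0.0077  0.044 ]
(array([ 0.494 , -0.0043,  0.0506]), np.float64(0.9736568179998398))
0.81 562 [0.43   0.3114 0.044 ]
(array([0.425 , 0.3517, 0.0551]), np.float64(0.9766827980642323))
0.67 2462 [ 0.4895 -0.0837  0.044 ]
(array([ 0.4919, -0.0825,  0.0423]), np.float64(0.966508125247721))
0.47 72382 [0.4963 0.0328 0.044 ]
at [ 0.4944 -0.0055  0.1997] turn [-0.0001  0.0065  0.0093] then shift [-2.5065 -9.35   -0.007 ]
```

Both are seated. Now the left tin.

```bash
python3 -m creep '[[[-0.23,-0.85,0,0,0,0],[-0.23,-0.85,0,0,0,0],[-0.23,-0.85,0,0,0,0],[-0.23,-0.85,0,0,0,0],[-0.23,-0.85,0,0,0,0],[-0.23,-0.85,0,0,0,0],[-0.23,-0.85,0,0,0,0],[-0.23,-0.85,0,0,0,0],[-0.23,-0.85,0,0,0,0],[-0.23,-0.85,0,0,0,0],[-0.2,-0.85,0,0,0,0]]]' 0
python3 -m creep '[[[0,0,0,0,0,0],[0,0,0,0,0,0]]]'
python3 - <<'E'
from h import *
wristfit(['tin_60','salt_pot'],save='w6'); plan(.413,.373,.031,-.05)
E
```

```text
t: 22.77
tool_pos: [0.4117, 0.3742, 0.1982]
ee_rot: [3.139, -0.077, -0.004]
force: [1.1, -0.7, 0.2]
gripper_width: 0.993
gripper_force: 0.0
t: 22.93
tool_pos: [0.4117, 0.3739, 0.1976]
ee_rot: [3.138, -0.072, -0.005]
force: [0.7, 0.2, -0.2]
gripper_width: 1.003
gripper_force: 0.0
tin_60 0.72 3634 [319. 216.] [0.4123 0.3732] (array([0.4154, 0.3731, 0.0583]), np.float64(0.9780301999727928))
salt_pot 0.96 4595 [193. 118.] [0.5069 0.4803] 
salt_pot 0.63 31480 [557. 100.] [0.5063 0.161 ] 
salt_pot 0.62 31026 [557.  99.] [0.507  0.1608] 
at [0.4131 0.3719 0.1993] turn [0.0146 0.011  0.0016] then shift [-0.0036 -0.0271  4.208 ]
```

View pics/w6.png

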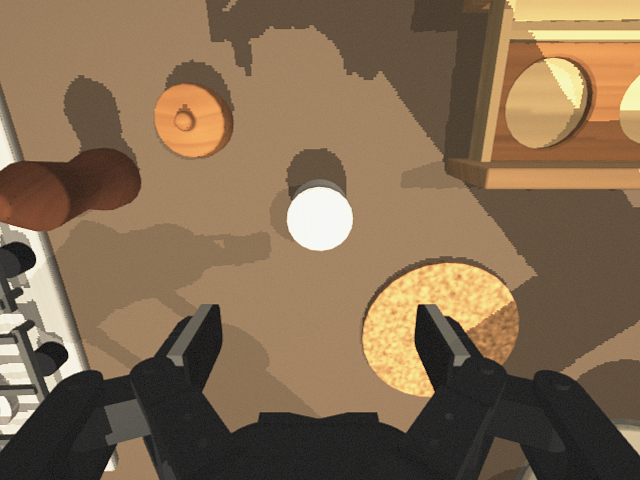

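The tin's lid is at (319,217); the 58 mm fit, reading low as before, means the 60 mm tin. The salt pot at (193,120) is well clear of the fingers. Grasping it now.

```bash
python3 -m creep '[[[0.06,-0.02,0.9,0,0,0],[0,0,0.9,0,0,0],[0,0,0.9,0,0,0],[0,0,0.9,0,0,0],[0,0,0.5,0,0,0],[0,0,0.1,0,0,0],[0,0,0,0,0,0],[0,0,0,0,0,0]]]'
python3 -m creep '[[[0,0,0,0,0,0],[0,0,0,0,0,0],[0,0,0,0,0,0],[0,0,0,0,0,0],[0,0,0,0,0,0],[0,0,0,0,0,0]]]' 255 40
python3 -m creep '[[[0,0,-0.9,0,0,0],[0,0,-0.9,0,0,0],[0,0,-0.9,0,0,0],[0,0,-0.3,0,0,0],[0,0,0,0,0,0],[0,0,0,0,0,0]]]'
python3 -c "
from h import *
plan(.4984,.0803,.145,-.05)"
```

```text
t: 23.75
tool_pos: [0.4165, 0.3734, 0.0341]
ee_rot: [-3.139, 0.079, -0.003]
force: [0.3, -0.5, -0.6]
gripper_width: 1.001
gripper_force: 0.0
t: 24.25
tool_pos: [0.4168, 0.3744, 0.0353]
ee_rot: [-3.138, 0.077, -0.006]
force: [-1.0, -1.7, 5.7]
gripper_width: 0.68
gripper_force: 42.6
t: 24.75
tool_pos: [0.4158, 0.3739, 0.1529]
ee_rot: [-3.139, 0.077, -0.002]
force: [-0.4, -1.3, -1.5]
gripper_width: 0.673
gripper_force: 43.5
at [0.4158 0.3739 0.1529] turn [-0.0114 -0.0128  0.0104] then shift [2.43   7.2266 0.1964]
```

```bash
python3 -m creep '[[[0.24,0.72,0,0,0,0],[0.24,0.72,0,0,0,0],[0.25,0.72,0,0,0,0],[0.25,0.72,0,0,0,0],[0.25,0.72,0,0,0,0],[0.25,0.72,0,0,0,0],[0.25,0.72,0,0,0,0],[0.24,0.72,0,0,0,0],[0.24,0.72,0,0,0,0],[0.24,0.74,0,0,0,0],[0,0,0,0,0,0],[0,0,0,0,0,0]]]'
python3 -c "
from h import *
plan(.499,.0803,.055,-.05)"
```

```text
t: 25.75
tool_pos: [0.4983, 0.079, 0.1494]
ee_rot: [3.14, -0.082, -0.008]
force: [-0.2, 0.9, -1.8]
gripper_width: 0.677
gripper_force: 43.6
at [0.4983 0.079  0.1494] turn [ 0.005   0.0457 -0.0207] then shift [ 0.0146 -0.0343  2.3588]
```

```bash
python3 -m creep '[[[0.02,-0.02,0.5,0,0,0],[0,0,0.5,0,0,0],[0,0,0.4,0,0,0],[0,0,0.3,0,0,0],[0,0,0,0,0,0],[0,0,0,0,0,0]]]'
python3 -c "
from h import *
plan(.499,.0803,.055,-.05)"
python3 -m creep '[[[0,0,0.15,0,0,0],[0,0,0.15,0,0,0],[0,0,0.15,0,0,0],[0,0,0,0,0,0],[0,0,0,0,0,0]]]'
```

```text
t: 26.25
tool_pos: [0.4991, 0.0818, 0.0832]
ee_rot: [3.141, -0.075, -0.004]
force: [0.3, 0.3, 0.4]
gripper_width: 0.677
gripper_force: 43.6
at [0.4991 0.0818 0.0832] turn [0.0012 0.0254 0.0199] then shift [-0.0017  0.0381  0.7041]
t: 26.67
tool_pos: [0.4998, 0.081, 0.066]
ee_rot: [3.141, -0.077, -0.001]
force: [-0.1, -0.9, -1.0]
gripper_width: 0.676
gripper_force: 43.6
```

```bash
python3 -m creep '[[[0,0,0.1,0,0,0],[0,0,0.1,0,0,0],[0,0,0.05,0,0,0],[0,0,0,0,0,0],[0,0,0,0,0,0]]]'
```

```text
t: 27.08
tool_pos: [0.4999, 0.0811, 0.0562]
ee_rot: [3.141, -0.077, -0.001]
force: [-0.4, 0.4, 0.3]
gripper_width: 0.678
gripper_force: 43.7
```

```bash
python3 -m creep '[[[0,0,0,0,0,0],[0,0,0,0,0,0],[0,0,0,0,0,0],[0,0,-0.5,0,0,0],[0,0,-0.8,0,0,0],[0,0,-0.8,0,0,0],[0,0,-0.8,0,0,0],[0,0,-0.8,0,0,0],[-0.8,0,-0.3,0,0,0],[-0.8,0.5,0,0,0,0],[0,0.5,0,0,0,0],[0,0,0,0,0,0]]]' 45
python3 - <<'E'
from h import *
s=get_state(); c=cam('wrist',s); print(s['tool_pos']); cv2.imwrite('pics/w7.png',snapshot('wrist')[:,:,::-1])
for d in silhouettes('wrist','tin_52')[:5]:
    m=d['pixels']; r,q=d['centre']; p=ray(c,q,r,.044); print(d['score'],m.sum(),p)
    if 300<m.sum()<20000: print(fit([(c,m)],lambda q:cyl(q[0],q[1],q[2],.02),[p[0],p[1],.05],[.01,.01,.01]))
for n in('scene','side'):
    c=cam(n); im=snapshot(n); cv2.imwrite(f'pics/{n}7.png',im[:,:,::-1])
    for d in silhouettes(n,'tin_36')[:6]: 
        r,q=d['centre']; print(n,d['score'],d['pixels'].sum(),[q,r],ray(c,q,r,.024)[:2])
E
```

```text
t: 28.08
tool_pos: [0.4334, 0.0424, 0.2176]
ee_rot: [3.139, -0.079, 0.005]
force: [0.5, 0.0, 0.2]
gripper_width: 0.821
gripper_force: 0.0
[0.4334 0.0424 0.2176]
0.84 2725 [ 0.4939 -0.0849  0.044 ]
(array([ 0.4919, -0.0829,  0.0415]), np.float64(0.9638856528362757))
0.72 4076 [0.4966 0.0834 0.044 ]
(array([0.4987, 0.082 , 0.0586]), np.float64(0.9841221559800463))
0.62 3198 [ 0.4929 -0.0057  0.044 ]
(array([ 0.4943, -0.0044,  0.0514]), np.float64(0.9726809692853835))
scene 0.93 487 [364.3, 256.0] [0.4936 0.0747]
scene 0.73 372 [347.4, 230.6] [ 0.4859 -0.0189]
scene 0.56 278 [336.7, 210.8] [ 0.4734 -0.0928]
side 0.91 334 [343.7, 263.2] [ 0.5088 -0.02  ]
side 0.84 451 [322.0, 280.0] [0.5102 0.0654]
side 0.63 246 [363.9, 247.8] [ 0.5068 -0.103 ]
```

View pics/w7.png

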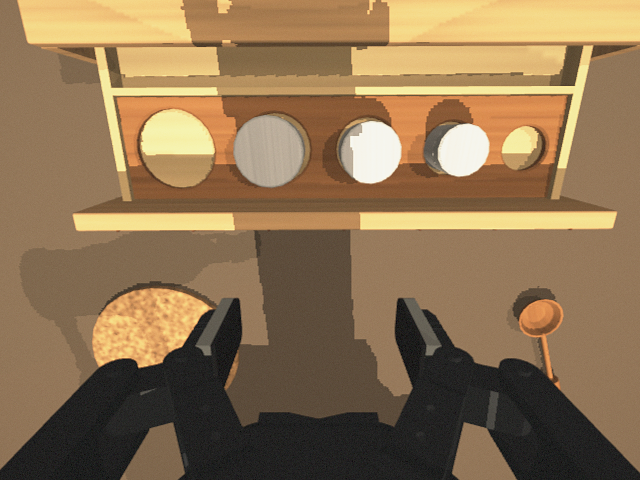

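View pics/side7.png

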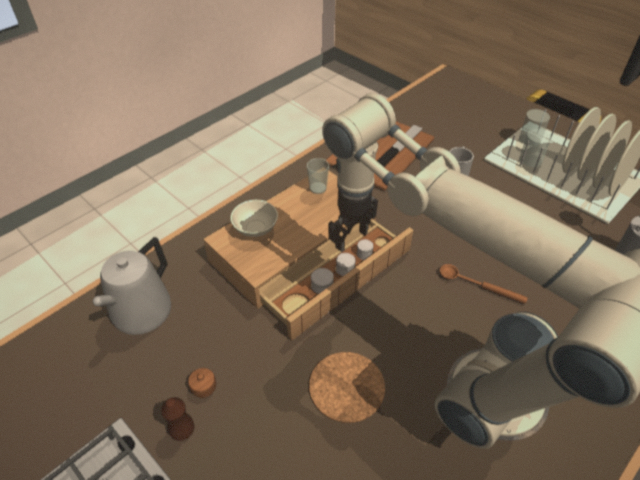

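Wrist picture: the three tins stand in their wells, tin_60 at (270,150), tin_52 at (370,151) and tin_44 at (463,150). The 36 and 68 wells are empty. The side picture shows no other tins on the counter, so only three are there. Next I'll shut the drawer.

```bash
python3 -m creep '[[[-0.5,0.25,0,0,0,0],[-0.5,0.22,0,0,0,0],[0,0,0,0,0,0],[0,0,0.8,0,0,0],[0,0,0.8,0,0,0],[0,0,0.8,0,0,0],[0,0,0.8,0,0,0],[0,0,0.55,0,0,0],[0,0,0,0,0,0],[0,0,0,0,0,0]]]' 255
python3 -c "
from h import *
p=cw(-.265,0);plan(*p,.067,-.05)
p=cw(-.142,0);plan(*p,.067,-.05)"
```

```text
t: 29.22
tool_pos: [0.3929, 0.0278, 0.0656]
ee_rot: [-3.141, 0.076, 0.005]
force: [0.8, 0.2, -0.3]
gripper_width: 0.003
gripper_force: 0.0
at [0.3929 0.0278 0.0656] turn [-0.0005  0.0277  0.0141] then shift [ 0.7207  0.1089 -0.0355]
at [0.3929 0.0278 0.0656] turn [-0.0005  0.0277  0.0141] then shift [ 3.7957  0.1089 -0.0355]
```

```bash
python3 -m creep '[[[0.2,0.1,0,0,0,0],[0.3,0,0,0,0,0],[0.2,0,0,0,0,0],[0.15,0,0,0,0,0],[0.3,0,0,0,0,0],[0.35,0,0,0,0,0],[0.35,0,0,0,0,0],[0.35,0,0,0,0,0],[0.35,0,0,0,0,0],[0.35,0,0,0,0,0],[0.3,0,0,0,0,0],[0,0,0,0,0,0]]]'
python3 -m creep '[[[0.2,0,0,0,0,0],[0.15,0,0,0,0,0],[0.15,0,0,0,0,0],[0,0,0,0,0,0],[0,0,0,0,0,0]]]'
python3 -m creep '[[[0.1,0,0,0,0,0],[0,0,0,0,0,0],[0,0,0,0,0,0]]]'
```

```text
t: 30.22
tool_pos: [0.5229, 0.017, 0.0673]
ee_rot: [-3.141, 0.077, -0.002]
force: [-8.1, 0.2, 3.6]
gripper_width: -0.003
gripper_force: 3.5
t: 30.63
tool_pos: [0.5393, 0.0163, 0.067]
ee_rot: [3.141, -0.077, -0.007]
force: [-9.5, -0.2, 5.2]
gripper_width: 0.005
gripper_force: 5.0
t: 30.88
tool_pos: [0.5438, 0.016, 0.0669]
ee_rot: [-3.141, 0.077, 0.004]
force: [-6.8, -0.0, 3.5]
gripper_width: 0.004
gripper_force: 3.4
```

```bash
python3 -m creep '[[[0.08,0,0,0,0,0],[0,0,0,0,0,0],[0,0,0,0,0,0]]]'
python3 -m creep '[[[-0.3,0,0,0,0,0],[-0.7,0,0,0,0,0],[-0.9,0,0,0,0,0],[-0.9,0,0,0,0,0],[-0.3,0,-1,0,0,0],[0,0,-1,0,0,0],[0,0,-1,0,0,0],[0,0,0,0,0,0],[0,0,0,0,0,0],[0,0,0,0,0,0]]]'
python3 - <<'E'
from h import *
s=get_state(); im=snapshot('wrist'); c=cam('wrist',s); im=im[:,:,::-1].copy()
for y in(-.2,-.1,0,.1,.2):
    u=proj(c,[[*cw(-.131,y,0),.088]])[0]; cv2.circle(im,tuple(u.astype(int)),4,(0,0,255),1)
cv2.imwrite('pics/w8.png',im)
E
```

```text
t: 31.13
tool_pos: [0.5438, 0.0161, 0.0669]
ee_rot: [3.141, -0.077, -0.017]
force: [-21.7, 0.8, 11.4]
gripper_width: 0.001
gripper_force: 11.0
t: 31.97
tool_pos: [0.4245, 0.0219, 0.1867]
ee_rot: [3.141, -0.077, 0.002]
force: [-0.0, 0.5, -0.4]
gripper_width: -0.004
gripper_force: 0.0
```

View pics/w8.png

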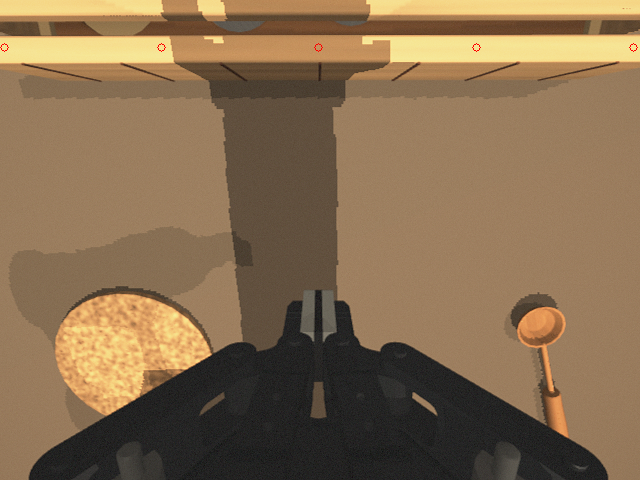

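The edge marks (row 47) lie on the front's top edge, with the 8 mm gap behind it, so the drawer is shut. I'll wait a second and check that it has stayed and that nothing is left on the counter.

```bash
python3 -m creep '[[[0,0,0,0,0,0],[0,0,0,0,0,0],[0,0,0,0,0,0],[0,0,0,0,0,0],[0,0,0,0,0,0],[0,0,0,0,0,0],[0,0,0,0,0,0],[0,0,0,0,0,0],[0,0,0,0,0,0],[0,0,0,0,0,0],[0,0,0,0,0,0],[0,0,0,0,0,0]]]'
python3 - <<'E'
from h import *
a=cv2.imread('pics/w8.png')[20:80,330:460].astype(float); b=snapshot('wrist')[20:80,330:460,::-1].astype(float)
print('diff',abs(a-b).mean(), cv2.phaseCorrelate(a.mean(2),b.mean(2)))
for n in('scene','side'):
    c=cam(n); snapshot(n)
    for k in('tin_36','salt_pot','egg_cup','tumbler'):
        for d in silhouettes(n,k)[:3]:
            r,q=d['centre']; print(n,k,d['score'],d['pixels'].sum(),[q,r],ray(c,q,r,.03)[:2])
E
```

```text
t: 33.02
tool_pos: [0.4243, 0.0219, 0.1863]
ee_rot: [-3.141, 0.077, -0.0]
force: [0.0, -0.4, 1.0]
gripper_width: -0.003
gripper_force: 0.0
diff 5.719145299145299 ((0.4560784054093858, -0.6285796581129759), 1.0226627435165225)
scene salt_pot 0.71 686 [463.1, 386.4] [0.5048 0.4847]
scene egg_cup 0.48 254 [261.4, 129.3] [ 0.5028 -0.4965]
scene tumbler 0.75 872 [240.8, 214.3] [ 0.7153 -0.2272]
scene tumbler 0.16 1297 [342.7, 251.9] [0.5381 0.0351]
side tin_36 0.24 2355 [300.6, 273.3] [0.5649 0.0932]
side salt_pot 0.7 701 [202.2, 382.4] [0.4933 0.4823]
side salt_pot 0.64 2350 [301.7, 272.7] [0.5643 0.0896]
side tumbler 0.88 693 [316.2, 175.5] [ 0.8225 -0.2272]
```

The drawer has stayed shut, no tin is left on the counter, and the salt pot, egg cup and tumbler are where they were.

```bash
python3 -c "
from station import *
print(sign_off())"
```

```text
the job is handed in; nothing more can be done
None
```

I handed the job in at about 33 s: the three tins present (44, 52 and 60 mm) stand in their own wells, and the drawer was pressed home, let go and still shut a second later; the judge's verdict was not shown.

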